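# Egg rack held over the serving dish

## Task

Take the wire egg rack by its wooden grip and lift it straight up out of the pot, then carry it over to the white serving dish and hold it centred above the dish, roughly 10 cm over its rim, so that the eggs can be taken off. Keep the rack level all the way so that no egg leaves its cup, and leave the pot, the dish and the other things where they stand. Keep it still there for three seconds and finish while still holding it in the air: do not set it down or let go.

Things in the scene. Friction and masses are not known exactly. Their poses are not given: they have to be found in the camera images.
- rack: Loose wire egg rack, 0.22 kg: 4 wire rings (cups) 42 mm from a central stem, at 45, 135, 225 and 315 (empty) degrees from rack x; wooden grip on top. 128 mm across with eggs, 154 mm tall. Origin: centre of its underside, on the pot's inner floor, up to 8 mm off the pot's axis; z up. Egg tops about 72 mm up, grip 108 to 154 mm.
- grip (a point): Centre of the rack's wooden grip block, 131 mm above the rack's origin on the stem's axis; axes as the rack. Block 44 mm wide along x, 16 mm thick along y, 46 mm tall: pinch it from above, across y.
- pot: Open steel cooking pot, 1.1 kg, loose: outside diameter 172 mm, inside 164 mm, 85 mm tall, floor 5 mm thick, two loop ears at its +y and -y sides reaching 112 mm from the axis at 64 mm height. Origin: centre of its underside, z up. It stands on the trivet, so its rim is 95 mm above the worktop.
- trivet: Fixed cork disc under the pot, 170 mm across, 10 mm thick. Origin: centre of its underside, on the worktop.
- dish: White ceramic serving dish, a shallow round bowl, the only wide open bowl there, loose on the worktop, empty: 200 mm across its rim, 45 mm tall. Origin: centre of its underside, z up.
- mill: Bystander: dark wooden pepper mill, 58 mm across, 158 mm tall, standing. Origin: centre of its underside.
- caddy: Bystander: closed cream tea caddy with a wooden lid, a cylinder 84 mm across, 96 mm tall. Origin: centre of its underside.
- potlid: Bystander: the pot's steel lid, 176 mm across, lying knob up, 40 mm tall. Origin: centre of its underside.
- egg0: Brown hen's egg, 44 mm across, 57 mm tall, about 60 g, loose, standing upright in the rack's cup at 45 degrees from rack x. Origin: centre of its underside, 15 mm above the rack's underside.
- cup0 (a point): Seat of egg0, fixed to the rack: where the egg's underside lies, 42 mm from the stem's axis at 45 degrees from rack x, 15 mm above the rack's underside.
- egg1: Brown hen's egg, 44 mm across, 57 mm tall, about 60 g, loose, standing upright in the rack's cup at 135 degrees from rack x. Origin: centre of its underside, 15 mm above the rack's underside.
- cup1 (a point): Seat of egg1, fixed to the rack: where the egg's underside lies, 42 mm from the stem's axis at 135 degrees from rack x, 15 mm above the rack's underside.
- egg2: Brown hen's egg, 44 mm across, 57 mm tall, about 60 g, loose, standing upright in the rack's cup at 225 degrees from rack x. Origin: centre of its underside, 15 mm above the rack's underside.
- cup2 (a point): Seat of egg2, fixed to the rack: where the egg's underside lies, 42 mm from the stem's axis at 225 degrees from rack x, 15 mm above the rack's underside.
There are look-alikes about, which are no part of the job. Leave any pink look-alike of the pot alone. What is shaped like the rack but turquoise is not meant.

How it is judged:
By the outcome, as a careful person would: the job done as asked, in the order asked, and still so for the second after the job is handed in, while the arm keeps its last pose, push and grip.
It also fails if it takes over 48 s, if anything falls off the work surface, if the arm or the gripper's body presses on something with over 40 N, if the wrist force passes 120 N, or if a joint passes its speed limit or range.

## Robot

A 6-joint arm with a two-finger parallel gripper is mounted at the origin on the work surface. World frame = base frame: x ahead of the robot, y to its left, z up, the work surface at z = 0. Lengths are in mm, angles in rad, forces in N, time in s.
With the tool pointing down it reaches from about 250 to 775 mm from the base axis. Payload 4 kg.
Tool frame: the origin (TCP) lies midway between the tips of the shut fingers; the grasp point (between the pads) lies r.pinch_z behind it (r.pinch_z is the distance from the TCP to the grasp point, in mm); z points along the fingers, y is the line along which they close (so a half turn about z gives the same grasp; the last joint's range is limited). The gripper opens to 85 mm and grips with 20 to 120 N. Pads are 22 mm wide; open, the fingers measure 114 mm over their backs; the gripper's body (76 mm by 85 mm) begins 54 mm behind the grasp point. The pads swing forward as they close: fully open they stand 13 mm farther back than shut.
Start: joints at [1.046, 0.087, 1.371, -0, 1.684, -0.103], TCP at [225.182, 501.807, 231.341] pointing down, gripper open.
Joint ranges: [-3.1, 3.1], [-0.76, 2.03], [0.27, 2.55], [-1.08, 4.22], [0.17, 2.65], [-2.57, 2.57]. Speed limits (rad/s): [2.79, 2.79, 3.14, 3.14, 3.14, 3.14].

## Interface

Orientations are given as a 3x3 rotation matrix whose columns are the frame's x, y, z axes.
In Python, from rig import r gives the robot as it stands.
- The arm moves only by the tool carry_out, never from a script. Its argument "commands" is a list of rows, each an object with "translation": the shift along the tool's x, y, z in units of 800 mm (1.0 is 800 mm), a list of three; "twist": the turn, a rotation vector about the tool's x, y, z in units of 0.08 rad (1.0 is 0.08 rad), a list of three. A call has 1 to 20 rows; each row shifts and turns the commanded pose from where the row before left it, along the tool's axes as they then stand; what a row does not reach is not made up. A row lasts 1/10 s, in which the tool goes at most 50 mm and 8.59 degrees, less where a joint would pass 70% of its speed; a pose out of reach is approached as far as the arm can. A call with a number of a shift or a turn outside -1 to 1 is refused whole. A call with a gripper value outside its range is refused whole. "gripper" is the closure, from 0 (fully open) to 1 (shut), set as the call begins (left out, the last holds). The fingers move at their own pace and stop on an object; the grip force is fixed at half the most. Time passes only in rows, so rows that do not move let the fingers close. It gives the time, the measured TCP pose, the force, the opening and the grip force at its end, in the units of the state.
- r.sense(): the state, without advancing time (a new reading comes with each control period).
- r.grab_frame(name): name is "scene" or "top" or "wrist"; returns a dict with "frame" (400x640x3 uint8, red, green, blue), "range_z" (400x640 float32, mm along the optical axis (not along the pixel's ray), 0 where there is no reading), "mtx" (3x3 intrinsics, pixels), "R" (3x3) and "t" (3): a world point X has camera coordinates R X + t. Camera axes: x right, y down, z forward; pixel columns grow to the right and rows downward; lengths in mm; the calibration is good to about 2 mm. A picture is of the moment at which its call begins.
- r.job_done(): hands the job in; it is judged then, once.
The state is a dict: "clock": time; "qpos": joint angles; "joint_vel": joint speeds; "joint_efforts": joint torques, N m; "tcp_pos": TCP position; "tool_rot": TCP orientation; "ft_force": force on the tool from outside, world axes, zero at the start; "moment": the same for the moment, N m; "gripper_width": finger opening in mm; "finger_force": force on a finger pad.
Only numpy, scipy, OpenCV 4.12 (cv2) and the standard library are available. Lean on these libraries where they do the work, as an engineer would, in place of code of your own. Each camera call takes 0.05 s, during which the arm holds its last target. There are 200 camera calls.

## Working session

There is one attempt and no reset: what is moved stays moved. The work goes in short steps, Python scripts to look and compute and a tool call to move; the robot and the scene stay as the last step left them, time stands still between calls to the robot, and variables do not carry over. Pictures are saved under pics/ and viewed, at most 10 in all, crops included, and the job is handed in when it is done.

Besides the shell and the picture viewer there is one more tool, called after ">>>" as name(argument=value, ...) on one line, values as JSON. carry_out: Moves the arm, as the interface text tells. Its arguments: {"type":"object","properties":{"commands":{"type":"array"},"gripper":{"type":"number"}},"required":["commands"]}

```bash
mkdir -p pics
python3 - <<'E'
from rig import r
import cv2,numpy as np
for n in("scene","top"):
    f=r.grab_frame(n); cv2.imwrite(f"pics/{n}0.png",f["frame"][:,:,::-1]); np.savez(f"{n}0.npz",**f)
    print(n,f["mtx"].round(1).tolist(),(-f["R"].T@f["t"]).round(0))
s=r.sense(); print(s["clock"],s["tcp_pos"],s["tool_rot"],s["ft_force"],r.pinch_z)
E
```

```text
scene [[432.3, 0.0, 321.1], [0.0, 432.3, 205.0], [0.0, 0.0, 1.0]] [951. 732. 846.]
top [[424.0, 0.0, 321.2], [0.0, 424.0, 197.2], [0.0, 0.0, 1.0]] [ 467.  -58. 1064.]
0.1 [224.93723333 501.39974781 230.2122162 ] [[-9.12364820e-01  4.09376842e-01 -1.01824961e-03]
 [ 4.09378063e-01  9.12363075e-01 -1.79498574e-03]
 [ 1.94187746e-04 -2.05453089e-03 -9.99997871e-01]] [-0.03734552  0.13868148  0.58105209] 18.700000000000003
```

View pics/scene0.png

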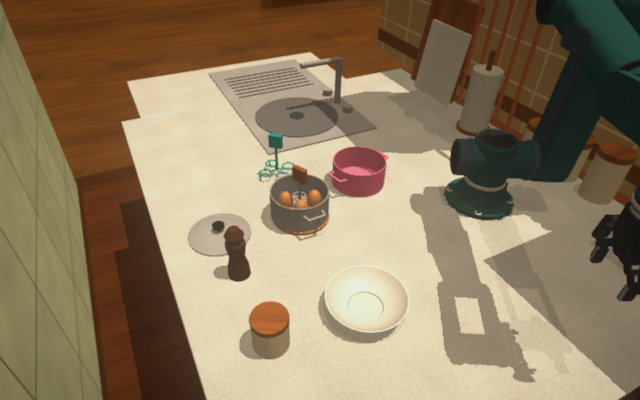

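View pics/top0.png

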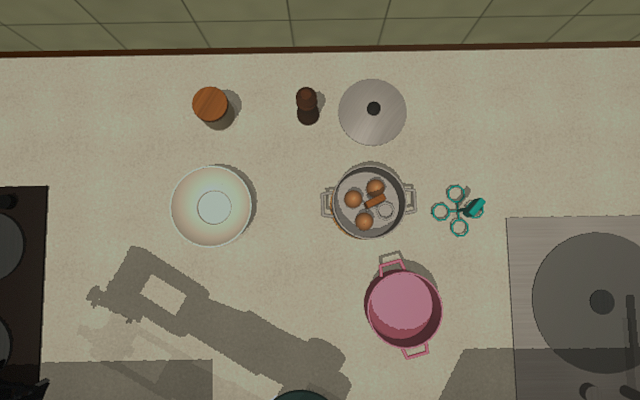

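Both views show the steel pot holding the orange-gripped rack with three eggs (top: pot about (368,202), grip about (375,202)). The dish is at (212,206), the mill at (308,105), the caddy at (210,104) and the lid at (372,112).

There are two rack candidates: the wooden-grip rack in the steel pot at top (375,202), and the turquoise one at (460,210). The first is meant, because it has the wooden grip, the eggs and a steel pot. The pink pot at (402,305) is a look-alike. I'll confirm with a crop and measure.

```bash
cat > h.py <<'E'
import numpy as np,cv2
def world(f,u,v,d):
    K=f["mtx"]; c=np.stack([(u-K[0,2])/K[0,0]*d,(v-K[1,2])/K[1,1]*d,d],-1)
    return (c-f["t"])@f["R"]
def ray(f,uv,z):
    K=f["mtx"]; uv=np.atleast_2d(uv).astype(float)
    d=np.c_[(uv-K[:2,2])/[K[0,0],K[1,1]],np.ones(len(uv))]@f["R"]; o=-f["R"].T@f["t"]
    return o+d*((z-o[2])/d[:,2])[:,None]
def cloud(f):
    v,u=np.mgrid[:400,:640]; return world(f,u,v,f["range_z"])
E
python3 - <<'E'
from h import *
ims=[]
for n,(x,y) in dict(top=(370,202),scene=(300,190)).items():
    f=dict(np.load(n+"0.npz")); P=cloud(f); img=f["frame"]
    h=cv2.cvtColor(img,cv2.COLOR_RGB2HSV)
    ims.append(cv2.resize(img[y-45:y+45,x-55:x+55,::-1],None,fx=3.6,fy=3.6,interpolation=cv2.INTER_CUBIC))
    box=np.zeros((400,640),bool); box[y-45:y+45,x-55:x+55]=1
    m=box&(P[...,2]>125)&(P[...,2]<185)&(h[...,1]>110)&(f["range_z"]>0)
    Q=P[m]; print(n,"grip",m.sum(),Q.min(0).round(),Q.max(0).round())
    t=m&(P[...,2]>np.percentile(Q[:,2],90)-5)&(P[...,2]>160)
    if n=="top" : t=m&(P[...,2]>162)
    uv=np.argwhere(t)[:,::-1].astype(np.float32); 
    W=ray(f,uv,169); rc=cv2.minAreaRect(W[:,:2].astype(np.float32)); print(" top face",t.sum(),rc,"px",uv.mean(0),"z",np.median(P[t][:,2]))
    # rim of dish (45) by white mask
    for nm,(cx,cy),zz,R in (("dish",(212,206) if n=="top" else (367,300),45,100),("pot",(368,202) if n=="top" else (300,195),95,86)):
        g=ray(f,(cx,cy),zz)[0]
        k=(abs(P[...,2]-zz)<6)&(np.hypot(P[...,0]-g[0],P[...,1]-g[1])<R+35)&(f["range_z"]>0)
        pts=P[k]; 
        for _ in range(6):
            A=np.c_[2*pts[:,:2],np.ones(len(pts))]; s=np.linalg.lstsq(A,(pts[:,:2]**2).sum(1),rcond=None)[0]
            rad=np.sqrt(s[2]+s[0]**2+s[1]**2); e=np.hypot(*(pts[:,:2]-s[:2]).T)-rad; pts=pts[abs(e)<max(2*e.std(),3)]
        print(nm,s[:2].round(1),rad.round(1),len(pts))
cv2.imwrite("pics/crop.png",np.hstack(ims))
f=dict(np.load("top0.npz"))
for nm,p,z in(("mill",(307,95),158),("caddy",(210,104),96),("lid",(373,112),20)): print(nm,ray(f,p,z)[0].round())
E
```

```text
top grip 152 [ 530. -194.  137.] [ 558. -152.  172.]
 top face 143 ((543.7015380859375, -172.62890625), (14.91423511505127, 42.81916809082031), 23.779035568237305) px [375.11887 200.54546] z 168.6875260017601
dish [547.9 208.6] 94.9 853
pot [ 547.5 -168.6] 83.4 447
scene grip 213 [ 531. -192.  125.] [ 560. -148.  169.]
 top face 64 ((547.5379028320312, -166.81777954101562), (19.931621551513672, 46.23042297363281), 23.474584579467773) px [299.70312 168.95312] z 166.97107293141823
dish [549.1 210.4] 95.6 586
pot [ 548.7 -166.3] 83.4 233
mill [780. -31. 158.]
caddy [784. 198.  96.]
lid [ 781. -193.   20.]
```

View pics/crop.png

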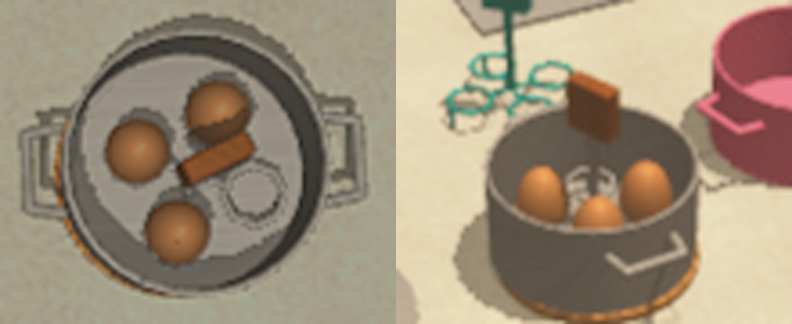

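The crop confirms it: an orange wooden grip block (left half about (217,158), right half about (595,105)) stands over three eggs in the steel pot. Its top face measures 15×43 mm at z 169, which fits the given size. The pot centre is about (548,-168), so the grip's 5 mm offset is plausible. I'll turn the tool by +42° about its z first.

>>> carry_out(commands=[{"translation": [0, 0, 0], "twist": [0, 0, 0.916]}, {"translation": [0, 0, 0], "twist": [0, 0, 0.916]}, {"translation": [0, 0, 0], "twist": [0, 0, 0.916]}, {"translation": [0, 0, 0], "twist": [0, 0, 0.916]}, {"translation": [0, 0, 0], "twist": [0, 0, 0.916]}, {"translation": [0, 0, 0], "twist": [0, 0, 0.916]}, {"translation": [0, 0, 0], "twist": [0, 0, 0.916]}, {"translation": [0, 0, 0], "twist": [0, 0, 0.916]}, {"translation": [0, 0, 0], "twist": [0, 0, 0.916]}, {"translation": [0, 0, 0], "twist": [0, 0, 0.916]}, {"translation": [0, 0, 0], "twist": [0, 0, 0]}], gripper=0)

```text
clock: 1.2
tcp_pos: [225.0, 501.6, 230.7]
tool_rot: [[-0.404, 0.915, -0.001], [0.915, 0.404, -0.001], [-0.001, -0.001, -1.0]]
ft_force: [-0.5, 0.2, 0.1]
gripper_width: 85.3
finger_force: 0.0
```

```bash
cat > to.py <<'E'
import sys,numpy as np
from rig import r
s=r.sense(); R=s["tool_rot"]; p=s["tcp_pos"]; t=np.array(sys.argv[1:4],float)
print("t",s["clock"],"p",p.round(1),"q",np.round(s["qpos"],2),"F",np.round(s["ft_force"],1),"w",s["gripper_width"],s["finger_force"])
print("yaw",np.degrees(np.arctan2(R[1,1],R[0,1])).round(2),"z",R[:,2].round(4),"units",(R.T@(t-p)/800).round(4))
E
python3 to.py 543.7 -172.6 240
```

```text
t 1.2 p [225.  501.6 230.7] q [ 1.05  0.09  1.37 -0.    1.68  0.63] F [-0.5  0.2  0.1] w 85.27250876105548 0.0
yaw 23.85 z [-6.e-04 -1.e-03 -1.e+00] units [-0.9318  0.0235 -0.011 ]
```

>>> carry_out(commands=[{"translation": [-0.0466, 0.0012, -0.0006], "twist": [0, 0, 0]}, {"translation": [-0.0466, 0.0012, -0.0006], "twist": [0, 0, 0]}, {"translation": [-0.0466, 0.0012, -0.0006], "twist": [0, 0, 0]}, {"translation": [-0.0466, 0.0012, -0.0006], "twist": [0, 0, 0]}, {"translation": [-0.0466, 0.0012, -0.0006], "twist": [0, 0, 0]}, {"translation": [-0.0466, 0.0012, -0.0006], "twist": [0, 0, 0]}, {"translation": [-0.0466, 0.0012, -0.0006], "twist": [0, 0, 0]}, {"translation": [-0.0466, 0.0012, -0.0006], "twist": [0, 0, 0]}, {"translation": [-0.0466, 0.0012, -0.0006], "twist": [0, 0, 0]}, {"translation": [-0.0466, 0.0012, -0.0006], "twist": [0, 0, 0]}, {"translation": [-0.0466, 0.0012, -0.0006], "twist": [0, 0, 0]}, {"translation": [-0.0466, 0.0012, -0.0006], "twist": [0, 0, 0]}, {"translation": [-0.0466, 0.0012, -0.0006], "twist": [0, 0, 0]}, {"translation": [-0.0466, 0.0012, -0.0006], "twist": [0, 0, 0]}, {"translation": [-0.0466, 0.0012, -0.0006], "twist": [0, 0, 0]}, {"translation": [-0.0466, 0.0012, -0.0006], "twist": [0, 0, 0]}, {"translation": [-0.0466, 0.0012, -0.0006], "twist": [0, 0, 0]}, {"translation": [-0.0466, 0.0012, -0.0006], "twist": [0, 0, 0]}, {"translation": [-0.0466, 0.0012, -0.0006], "twist": [0, 0, 0]}])

```text
clock: 3.1
tcp_pos: [528.5, -140.1, 240.1]
tool_rot: [[-0.406, 0.914, -0.0], [0.914, 0.406, 0.0], [0.001, -0.0, -1.0]]
ft_force: [-0.3, 0.4, -0.2]
gripper_width: 85.1
finger_force: 0.0
```

>>> carry_out(commands=[{"translation": [-0.0466, 0.0012, -0.0006], "twist": [0, 0, 0]}, {"translation": [0, 0, 0], "twist": [0, 0, 0]}, {"translation": [0, 0, 0], "twist": [0, 0, 0]}, {"translation": [0, 0, 0], "twist": [0, 0, 0]}])

```text
clock: 3.5
tcp_pos: [543.9, -171.5, 240.8]
tool_rot: [[-0.405, 0.914, -0.0], [0.914, 0.405, 0.001], [0.001, -0.0, -1.0]]
ft_force: [-0.4, -0.1, -0.8]
gripper_width: 85.5
finger_force: 0.0
```

```bash
python3 to.py 543.7 -172.6 127
python3 - <<'E'
from rig import r
from h import *
f=r.grab_frame("wrist"); cv2.imwrite("pics/w1.png",f["frame"][:,:,::-1]); P=cloud(f)
h=cv2.cvtColor(f["frame"],cv2.COLOR_RGB2HSV)
m=(P[...,2]>160)&(P[...,2]<176)&(np.hypot(P[...,0]-544,P[...,1]+172)<35)&(f["range_z"]>0)&(h[...,1]>110)
uv=np.argwhere(m)[:,::-1]; W=ray(f,uv,169)[:,:2].astype(np.float32)
print(m.sum(),uv.mean(0),cv2.minAreaRect(W),np.median(P[m][:,2]))
E
```

```text
t 3.5 p [ 543.9 -171.5  240.8] q [-0.41  0.13  1.3   0.    1.71 -0.82] F [-0.4 -0.1 -0.8] w 85.48423218566562 0.0
yaw 23.92 z [-5.e-04  8.e-04 -1.e+00] units [-0.0013 -0.0007  0.1422]
1363 [319.34336023 208.92296405] ((543.4443969726562, -172.4005889892578), (15.626081466674805, 45.369327545166016), 25.2054443359375) 168.63341804901953
```

View pics/w1.png

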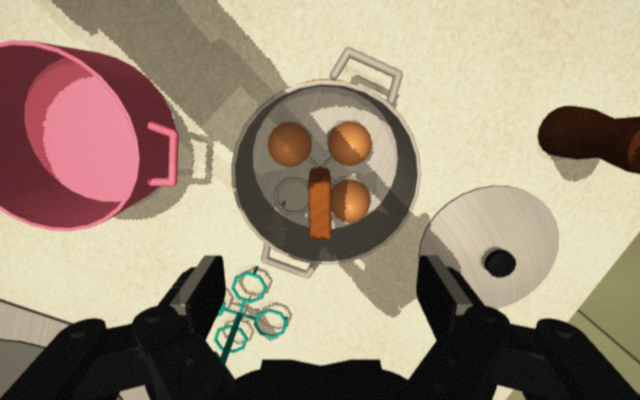

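The wrist view shows the grip top at (319,209) centred between the open fingers, with eggs around it. It measures (543.4,-172.4), yaw about 25°, which agrees with the top camera. I'll go down now.

>>> carry_out(commands=[{"translation": [-0.0012, -0.0008, 0.0178], "twist": [0, 0, -0.2]}, {"translation": [0, 0, 0.0178], "twist": [0, 0, 0]}, {"translation": [0, 0, 0.0178], "twist": [0, 0, 0]}, {"translation": [0, 0, 0.0178], "twist": [0, 0, 0]}, {"translation": [0, 0, 0.0178], "twist": [0, 0, 0]}, {"translation": [0, 0, 0.0178], "twist": [0, 0, 0]}, {"translation": [0, 0, 0.0178], "twist": [0, 0, 0]}, {"translation": [0, 0, 0.0178], "twist": [0, 0, 0]}, {"translation": [0, 0, 0], "twist": [0, 0, 0]}, {"translation": [0, 0, 0], "twist": [0, 0, 0]}, {"translation": [0, 0, 0], "twist": [0, 0, 0]}])

```text
clock: 4.65
tcp_pos: [544.6, -173.8, 127.9]
tool_rot: [[-0.419, 0.908, 0.002], [0.908, 0.419, -0.001], [-0.001, 0.001, -1.0]]
ft_force: [-0.1, 0.0, 0.6]
gripper_width: 85.7
finger_force: 0.0
```

>>> carry_out(commands=[{"translation": [0, 0, 0], "twist": [0, 0, 0]}, {"translation": [0, 0, 0], "twist": [0, 0, 0]}, {"translation": [0, 0, 0], "twist": [0, 0, 0]}, {"translation": [0, 0, 0], "twist": [0, 0, 0]}, {"translation": [0, 0, 0], "twist": [0, 0, 0]}], gripper=0.6)

```text
clock: 5.15
tcp_pos: [544.0, -173.5, 127.0]
tool_rot: [[-0.419, 0.908, 0.0], [0.908, 0.419, 0.0], [-0.0, 0.0, -1.0]]
ft_force: [0.4, 0.3, 0.1]
gripper_width: 34.3
finger_force: 0.0
```

```bash
python3 to.py 543.5 -172.5 127
```

```text
t 5.15 p [ 544.  -173.5  127. ] q [-0.41  0.18  1.48  0.    1.49 -0.84] F [0.4 0.3 0.1] w 34.2532427883353 0.0
yaw 24.76 z [ 1.e-04  0.e+00 -1.e+00] units [ 0.0014 -0.      0.0001]
```

>>> carry_out(commands=[{"translation": [0.0008, 0, 0], "twist": [0, 0, 0]}, {"translation": [0, 0, 0], "twist": [0, 0, 0]}, {"translation": [0, 0, 0], "twist": [0, 0, 0]}], gripper=0.74)

```text
clock: 5.45
tcp_pos: [543.7, -172.9, 126.9]
tool_rot: [[-0.419, 0.908, -0.0], [0.908, 0.419, 0.0], [0.0, 0.0, -1.0]]
ft_force: [-0.6, 0.2, 0.7]
gripper_width: 22.6
finger_force: 0.0
```

>>> carry_out(commands=[{"translation": [0, 0, 0], "twist": [0, 0, 0]}, {"translation": [0, 0, 0], "twist": [0, 0, 0]}, {"translation": [0, 0, 0], "twist": [0, 0, 0]}, {"translation": [0, 0, 0], "twist": [0, 0, 0]}, {"translation": [0, 0, 0], "twist": [0, 0, 0]}, {"translation": [0, 0, 0], "twist": [0, 0, 0]}, {"translation": [0, 0, 0], "twist": [0, 0, 0]}, {"translation": [0, 0, 0], "twist": [0, 0, 0]}], gripper=1.0)

```text
clock: 6.25
tcp_pos: [543.7, -172.9, 127.1]
tool_rot: [[-0.419, 0.908, 0.0], [0.908, 0.419, 0.0], [0.0, 0.0, -1.0]]
ft_force: [-0.4, -0.3, 0.5]
gripper_width: 15.4
finger_force: 58.4
```

Gripped: the width is 15.4 mm at 58 N. I'll lift straight up by 130 mm with gentle ramps.

>>> carry_out(commands=[{"translation": [0, 0, -0.002], "twist": [0, 0, 0]}, {"translation": [0, 0, -0.004], "twist": [0, 0, 0]}, {"translation": [0, 0, -0.006], "twist": [0, 0, 0]}, {"translation": [0, 0, -0.008], "twist": [0, 0, 0]}, {"translation": [0, 0, -0.0095], "twist": [0, 0, 0]}, {"translation": [0, 0, -0.0095], "twist": [0, 0, 0]}, {"translation": [0, 0, -0.0095], "twist": [0, 0, 0]}, {"translation": [0, 0, -0.0095], "twist": [0, 0, 0]}, {"translation": [0, 0, -0.0095], "twist": [0, 0, 0]}, {"translation": [0, 0, -0.0095], "twist": [0, 0, 0]}, {"translation": [0, 0, -0.0095], "twist": [0, 0, 0]}, {"translation": [0, 0, -0.0095], "twist": [0, 0, 0]}, {"translation": [0, 0, -0.0095], "twist": [0, 0, 0]}, {"translation": [0, 0, -0.0095], "twist": [0, 0, 0]}, {"translation": [0, 0, -0.0095], "twist": [0, 0, 0]}, {"translation": [0, 0, -0.0095], "twist": [0, 0, 0]}, {"translation": [0, 0, -0.0095], "twist": [0, 0, 0]}, {"translation": [0, 0, -0.008], "twist": [0, 0, 0]}, {"translation": [0, 0, -0.006], "twist": [0, 0, 0]}, {"translation": [0, 0, -0.004], "twist": [0, 0, 0]}])

```text
clock: 8.25
tcp_pos: [543.8, -173.0, 256.8]
tool_rot: [[-0.419, 0.908, 0.001], [0.908, 0.419, -0.0], [-0.0, 0.0, -1.0]]
ft_force: [-0.2, -0.4, -4.0]
gripper_width: 15.4
finger_force: 58.5
```

>>> carry_out(commands=[{"translation": [0, 0, -0.001], "twist": [0, 0, 0]}, {"translation": [0, 0, 0], "twist": [0, 0, 0]}, {"translation": [0, 0, 0], "twist": [0, 0, 0]}])

```text
clock: 8.55
tcp_pos: [543.5, -172.9, 256.5]
tool_rot: [[-0.419, 0.908, -0.001], [0.908, 0.419, 0.0], [0.001, -0.001, -1.0]]
ft_force: [0.3, 0.2, -3.9]
gripper_width: 15.5
finger_force: 58.5
```

```bash
python3 to.py 548.5 209.5 257
python3 - <<'E'
from rig import r
import cv2,numpy as np
a=r.grab_frame("scene")["frame"][90:290,180:440,::-1]; b=r.grab_frame("top")["frame"][100:300,250:510,::-1]
cv2.imwrite("pics/l1.png",cv2.resize(np.hstack([a,b]),None,fx=1.5,fy=1.5))
E
```

```text
t 8.55 p [ 543.5 -172.9  256.5] q [-0.41  0.13  1.27  0.    1.74 -0.84] F [ 0.3  0.2 -3.9] w 15.462773644476474 58.49007725715637
yaw 24.76 z [-8.e-04  4.e-04 -1.e+00] units [ 4.314e-01  2.058e-01 -4.000e-04]
```

View pics/l1.png

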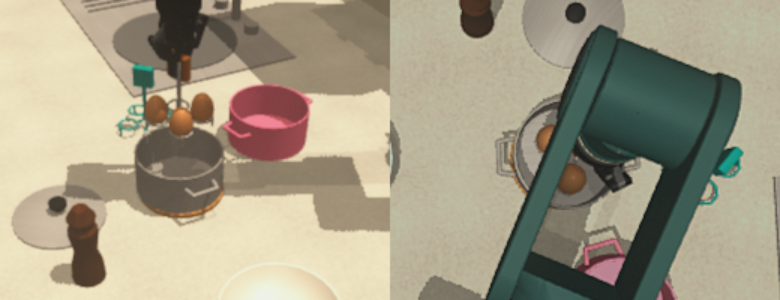

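The left crop shows the rack hanging upright above the empty pot with three eggs at about (155,108), (202,108) and (180,122), and the pot is in place. The measured weight of 3.9 N is the rack plus three eggs. Next I'll carry it over to the dish.

>>> carry_out(commands=[{"translation": [0.0026, 0.00125, 0], "twist": [0, 0, 0]}, {"translation": [0.0052, 0.0025, 0], "twist": [0, 0, 0]}, {"translation": [0.0078, 0.00375, 0], "twist": [0, 0, 0]}, {"translation": [0.0104, 0.005, 0], "twist": [0, 0, 0]}, {"translation": [0.0104, 0.005, 0], "twist": [0, 0, 0]}, {"translation": [0.0104, 0.005, 0], "twist": [0, 0, 0]}, {"translation": [0.0104, 0.005, 0], "twist": [0, 0, 0]}, {"translation": [0.0104, 0.005, 0], "twist": [0, 0, 0]}, {"translation": [0.0104, 0.005, 0], "twist": [0, 0, 0]}, {"translation": [0.0104, 0.005, 0], "twist": [0, 0, 0]}, {"translation": [0.0104, 0.005, 0], "twist": [0, 0, 0]}, {"translation": [0.0104, 0.005, 0], "twist": [0, 0, 0]}, {"translation": [0.0104, 0.005, 0], "twist": [0, 0, 0]}, {"translation": [0.0104, 0.005, 0], "twist": [0, 0, 0]}, {"translation": [0.0104, 0.005, 0], "twist": [0, 0, 0]}, {"translation": [0.0104, 0.005, 0], "twist": [0, 0, 0]}, {"translation": [0.0104, 0.005, 0], "twist": [0, 0, 0]}, {"translation": [0.0104, 0.005, 0], "twist": [0, 0, 0]}, {"translation": [0.0104, 0.005, 0], "twist": [0, 0, 0]}, {"translation": [0.0104, 0.005, 0], "twist": [0, 0, 0]}])

```text
clock: 10.65
tcp_pos: [546.4, -1.4, 257.0]
tool_rot: [[-0.419, 0.908, 0.0], [0.908, 0.419, 0.0], [0.0, 0.0, -1.0]]
ft_force: [-0.4, -0.2, -4.0]
gripper_width: 15.3
finger_force: 58.5
```

>>> carry_out(commands=[{"translation": [0.0104, 0.005, 0], "twist": [0, 0, 0]}, {"translation": [0.0104, 0.005, 0], "twist": [0, 0, 0]}, {"translation": [0.0104, 0.005, 0], "twist": [0, 0, 0]}, {"translation": [0.0104, 0.005, 0], "twist": [0, 0, 0]}, {"translation": [0.0104, 0.005, 0], "twist": [0, 0, 0]}, {"translation": [0.0104, 0.005, 0], "twist": [0, 0, 0]}, {"translation": [0.0104, 0.005, 0], "twist": [0, 0, 0]}, {"translation": [0.0104, 0.005, 0], "twist": [0, 0, 0]}, {"translation": [0.0104, 0.005, 0], "twist": [0, 0, 0]}, {"translation": [0.0104, 0.005, 0], "twist": [0, 0, 0]}, {"translation": [0.0104, 0.005, 0], "twist": [0, 0, 0]}, {"translation": [0.0104, 0.005, 0], "twist": [0, 0, 0]}, {"translation": [0.0104, 0.005, 0], "twist": [0, 0, 0]}, {"translation": [0.0104, 0.005, 0], "twist": [0, 0, 0]}, {"translation": [0.0104, 0.005, 0], "twist": [0, 0, 0]}, {"translation": [0.0104, 0.005, 0], "twist": [0, 0, 0]}, {"translation": [0.0104, 0.005, 0], "twist": [0, 0, 0]}, {"translation": [0.0078, 0.00375, 0], "twist": [0, 0, 0]}, {"translation": [0.0052, 0.0025, 0], "twist": [0, 0, 0]}, {"translation": [0.0026, 0.00125, 0], "twist": [0, 0, 0]}])

```text
clock: 12.65
tcp_pos: [549.1, 169.1, 256.9]
tool_rot: [[-0.419, 0.908, -0.0], [0.908, 0.419, -0.0], [0.0, -0.0, -1.0]]
ft_force: [-0.4, -0.5, -3.8]
gripper_width: 15.6
finger_force: 58.5
```

>>> carry_out(commands=[{"translation": [0, 0, 0], "twist": [0, 0, 0]}, {"translation": [0, 0, 0], "twist": [0, 0, 0]}, {"translation": [0, 0, 0], "twist": [0, 0, 0]}])

```text
clock: 12.95
tcp_pos: [549.2, 168.2, 257.0]
tool_rot: [[-0.418, 0.908, 0.0], [0.908, 0.418, -0.0], [-0.0, 0.0, -1.0]]
ft_force: [0.5, 0.2, -4.5]
gripper_width: 15.4
finger_force: 58.5
```

```bash
python3 to.py 548.5 209.5 257
```

```text
t 12.95 p [549.2 168.2 257. ] q [ 0.2   0.14  1.26 -0.    1.74 -0.23] F [ 0.5  0.2 -4.5] w 15.391854587983147 58.518027663230896
yaw 24.73 z [ 1.e-04 -1.e-04 -1.e+00] units [0.0472 0.0208 0.    ]
```

Next come the last 41 mm, followed by a hold of over 3 s.

>>> carry_out(commands=[{"translation": [0.0024, 0.001, 0], "twist": [0, 0, 0]}, {"translation": [0.0045, 0.002, 0], "twist": [0, 0, 0]}, {"translation": [0.0067, 0.003, 0], "twist": [0, 0, 0]}, {"translation": [0.0067, 0.003, 0], "twist": [0, 0, 0]}, {"translation": [0.0067, 0.003, 0], "twist": [0, 0, 0]}, {"translation": [0.0067, 0.003, 0], "twist": [0, 0, 0]}, {"translation": [0.0067, 0.003, 0], "twist": [0, 0, 0]}, {"translation": [0.0045, 0.002, 0], "twist": [0, 0, 0]}, {"translation": [0.0023, 0.001, 0], "twist": [0, 0, 0]}, {"translation": [0, 0, 0], "twist": [0, 0, 0]}, {"translation": [0, 0, 0], "twist": [0, 0, 0]}, {"translation": [0, 0, 0], "twist": [0, 0, 0]}])

```text
clock: 14.15
tcp_pos: [548.6, 209.7, 257.1]
tool_rot: [[-0.419, 0.908, 0.0], [0.908, 0.419, -0.0], [-0.0, 0.0, -1.0]]
ft_force: [0.3, -0.3, -4.9]
gripper_width: 15.1
finger_force: 58.5
```

```bash
python3 to.py 548.5 209.5 257
python3 - <<'E'
from rig import r
from h import *
a=r.grab_frame("scene"); b=r.grab_frame("top")
P=cloud(a); h=cv2.cvtColor(a["frame"],cv2.COLOR_RGB2HSV)
m=(np.hypot(P[...,0]-548,P[...,1]-209)<75)&(P[...,2]>135)&(h[...,1]>110)&(h[...,0]<18)&(a["range_z"]>0)
n,l,st,_=cv2.connectedComponentsWithStats(m.astype(np.uint8))
for i in range(1,n):
    if st[i,4]>40: Q=P[l==i]; print(st[i].tolist(),Q.mean(0).round(),Q.min(0).round(),Q.max(0).round())
cv2.imwrite("pics/f1.png",cv2.resize(np.hstack([a["frame"][120:380,250:500,::-1],b["frame"][60:320,140:440,::-1]]),None,fx=1.4,fy=1.4))
E
```

```text
t 14.15 p [548.6 209.7 257.1] q [ 0.27  0.17  1.23 -0.    1.74 -0.16] F [ 0.3 -0.3 -4.9] w 15.102198986443124 58.5426664352417
yaw 24.74 z [ 1.e-04 -0.e+00 -1.e+00] units [-0.0001 -0.0002  0.0001]
[378, 213, 10, 23, 142] [547. 227. 282.] [536. 211. 255.] [555. 233. 311.]
[366, 241, 35, 39, 751] [546. 245. 198.] [495. 208. 166.] [586. 271. 217.]
[343, 243, 19, 23, 359] [596. 204. 198.] [575. 180. 173.] [612. 218. 217.]
```

View pics/f1.png

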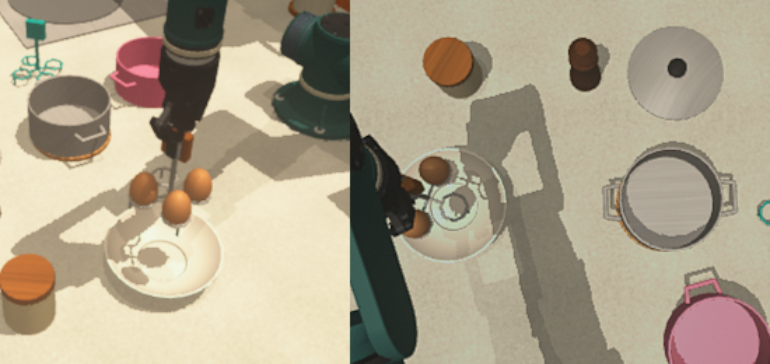

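The view shows the rack upright over the dish with all three eggs seated at (143,188), (197,185) and (177,208), and everything else in place. Egg tops are at z 217, so the rack underside is at 145, which is 100 mm over the rim. I'll hold it there.

>>> carry_out(commands=[{"translation": [0, 0, 0], "twist": [0, 0, 0]}, {"translation": [0, 0, 0], "twist": [0, 0, 0]}, {"translation": [0, 0, 0], "twist": [0, 0, 0]}, {"translation": [0, 0, 0], "twist": [0, 0, 0]}, {"translation": [0, 0, 0], "twist": [0, 0, 0]}, {"translation": [0, 0, 0], "twist": [0, 0, 0]}, {"translation": [0, 0, 0], "twist": [0, 0, 0]}, {"translation": [0, 0, 0], "twist": [0, 0, 0]}, {"translation": [0, 0, 0], "twist": [0, 0, 0]}, {"translation": [0, 0, 0], "twist": [0, 0, 0]}, {"translation": [0, 0, 0], "twist": [0, 0, 0]}, {"translation": [0, 0, 0], "twist": [0, 0, 0]}, {"translation": [0, 0, 0], "twist": [0, 0, 0]}, {"translation": [0, 0, 0], "twist": [0, 0, 0]}, {"translation": [0, 0, 0], "twist": [0, 0, 0]}, {"translation": [0, 0, 0], "twist": [0, 0, 0]}, {"translation": [0, 0, 0], "twist": [0, 0, 0]}, {"translation": [0, 0, 0], "twist": [0, 0, 0]}, {"translation": [0, 0, 0], "twist": [0, 0, 0]}, {"translation": [0, 0, 0], "twist": [0, 0, 0]}])

```text
clock: 16.25
tcp_pos: [548.6, 209.9, 257.0]
tool_rot: [[-0.419, 0.908, 0.0], [0.908, 0.419, 0.0], [0.0, 0.0, -1.0]]
ft_force: [-0.3, -0.5, -3.2]
gripper_width: 15.1
finger_force: 58.5
```

>>> carry_out(commands=[{"translation": [0, 0, 0], "twist": [0, 0, 0]}, {"translation": [0, 0, 0], "twist": [0, 0, 0]}, {"translation": [0, 0, 0], "twist": [0, 0, 0]}, {"translation": [0, 0, 0], "twist": [0, 0, 0]}, {"translation": [0, 0, 0], "twist": [0, 0, 0]}, {"translation": [0, 0, 0], "twist": [0, 0, 0]}, {"translation": [0, 0, 0], "twist": [0, 0, 0]}, {"translation": [0, 0, 0], "twist": [0, 0, 0]}, {"translation": [0, 0, 0], "twist": [0, 0, 0]}, {"translation": [0, 0, 0], "twist": [0, 0, 0]}, {"translation": [0, 0, 0], "twist": [0, 0, 0]}, {"translation": [0, 0, 0], "twist": [0, 0, 0]}, {"translation": [0, 0, 0], "twist": [0, 0, 0]}, {"translation": [0, 0, 0], "twist": [0, 0, 0]}, {"translation": [0, 0, 0], "twist": [0, 0, 0]}, {"translation": [0, 0, 0], "twist": [0, 0, 0]}, {"translation": [0, 0, 0], "twist": [0, 0, 0]}, {"translation": [0, 0, 0], "twist": [0, 0, 0]}])

```text
clock: 18.05
tcp_pos: [548.6, 209.9, 257.0]
tool_rot: [[-0.419, 0.908, 0.0], [0.908, 0.419, 0.0], [0.0, 0.0, -1.0]]
ft_force: [0.9, -0.6, -3.4]
gripper_width: 15.2
finger_force: 58.5
```

```bash
python3 to.py 548.5 209.5 257; python3 -c "
from rig import r
print(r.job_done())"
```

```text
t 18.05 p [548.6 209.9 257. ] q [ 0.27  0.17  1.23  0.    1.74 -0.16] F [ 0.9 -0.6 -3.4] w 15.232665923684195 58.5440593957901
yaw 24.76 z [ 1.e-04  1.e-04 -1.e+00] units [-0.0004 -0.0003  0.    ]
the job is handed in; nothing more can be done
None
```

The rack is held level and centred about 100 mm above the dish rim with all three eggs seated; it was held still for over 3 s, and the job was handed in at 18 s of the 48 s allowed.

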